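# Hang the panel carrier on the drip rail and push it into the catch

### The arm

A 6-joint arm with a two-finger parallel gripper is mounted at the origin on a cart in front of the work surface, level with it; the furniture and walls round the work are solid. World frame = base frame: x ahead of the robot, y to its left, z up, the work surface at z = 0. Lengths are in mm, angles in rad, forces in N, time in s.
With the tool pointing down it reaches from about 350 to 975 mm from the base axis. Payload 7.1 kg.
Tool frame: the origin (TCP) lies midway between the tips of the shut fingers; the grasp point (between the pads) lies 19 mm behind it (ctrl.grasp_offset is the distance from the TCP to the grasp point, in mm); z points along the fingers, y is the line along which they close (so a half turn about z gives the same grasp; the last joint's range is limited). The gripper opens to 88 mm and grips with 3 to 60 N. Pads are 20 mm wide; open, the fingers measure 115 mm over their backs; the gripper's body (75 mm by 178 mm) begins 61 mm behind the grasp point.
Start: joints at [1.183, 0.423, 1.63, -0, 1.089, -0.019], TCP at [225.278, 582.97, 222.675] pointing down, gripper open.
Joint ranges: [-3, 3], [-0.9, 2.11], [0.09, 2.58], [-1.31, 4.45], [0.11, 2.69], [-2.54, 2.54]. Speed limits (rad/s): [2.39, 2.39, 3.01, 3.14, 3.14, 3.14].

### API

Orientations are given as a rotation vector (axis times angle).
In Python, from workcell import ctrl gives the robot as it stands. The module is installed in compiled form; this text tells all that it offers.
- The arm moves only by the tool servo_tool, never from a script. Its argument "rows" is a list of rows, each a list of 7 numbers: the turn, a rotation vector about the tool's x, y, z as a fraction of full scale, then the shift along the tool's x, y, z as a fraction of full scale, then the finger opening in mm, from 0 to 87.8. A call has 1 to 10 rows; each row is the pose to reach, as a shift and turn from the pose commanded when the call began, along the tool's axes at that moment; what a row does not reach only later rows make up. Full scale, the value 1, is 20 cm for a shift and 1.5 rad for a turn. A row lasts 1/8 s, in which the tool goes at most 62.5 mm and 10.7 degrees, less where a joint would pass 70% of its speed; a pose out of reach is approached as far as the arm can. A call with a number of a shift or a turn outside -1 to 1 is refused whole. A call with a gripper value outside its range is refused whole. The fingers move at their own pace and stop on an object; the grip force is fixed at half the most. Time passes only in rows, so rows that repeat a pose let the fingers close. It gives the time, the measured TCP pose, the force, the opening and the grip force at its end, in the units of the state.
- ctrl.get_obs(): the state, without advancing time (a new reading comes with each control period).
- ctrl.get_image(name): name is "side" or "top"; returns (picture, depth): 400x640x3 uint8, red, green, blue; 400x640 float32, mm along the optical axis (not along the pixel's ray), 0 where there is no reading.
- ctrl.camera_info(name): a dict with "intrinsics" (3x3 intrinsics, pixels), "k1" (the pictures are not rectified: a ray, as slopes to the right and down, at radius r is drawn at 1 + k1 r^2 times it, then the intrinsics apply), "R" (3x3) and "t" (3): a world point X has camera coordinates R X + t. Camera axes: x right, y down, z forward; pixel columns grow to the right and rows downward; lengths in mm; the calibration is good to about 2 mm. A picture is of the moment at which its call begins. camera_info takes no time and is no camera call.
- ctrl.close_job(): hands the job in; it is judged then, once.
The state is a dict: "t": time; "qpos": joint angles; "qvel": joint speeds; "joint_torque": joint torques, N m; "ee_pos": TCP position; "orientation": TCP orientation; "ft_force": force on the tool from outside, world axes, zero at the start; "moment": the same for the moment, N m; "width": finger opening in mm; "grasp_force": force on a finger pad.
Only numpy, scipy, OpenCV 4.12 (cv2) and the standard library are available. Lean on these libraries where they do the work, as an engineer would, in place of code of your own. Each camera call takes 0.05 s, during which the arm holds its last target. There are 200 camera calls.

### The job

Hang the roller hanger with the test panels over the green band at the rail's upper end, ball nose downhill, and let go gently, so that it rolls down by itself and rests against the catch rollers. Then push it on, without ramming, until the ball snaps in between the rollers, and ease off so that the sprung catch returns to rest with the hanger held in it. Leave the green-capped bottle, the beaker and the jar undisturbed.

Things in the scene. Friction and masses are not known exactly. Their poses are not given: they have to be found in the camera images.
- hanger_grip (a point): Grip point of the hanger's blue handle block, 159 mm above the bench at the start (the hanger stands on its tray). Axes: +x = along the trolley to its ball nose, z = up. The block is 46 mm long (x), 14 mm thick (y: grip across this), from 26 mm below this point to 16 mm above. The trolley's roof, 78 mm long, 24 mm wide (2.5 mm off centre), lies 25 mm below this point.
- hanger: Roller hanger, 0.4 kg: yellow trolley, black wheels, tray (92 x 58 mm) with coloured panels below. Origin at tread height between the wheels (x = -26, +26 mm; grooves 10 mm wide, flared to 17, 5 mm deep), 54 mm below the grip point. It is a C-hook: side plate on -y, mouth open to +y, from flanges (z = -5 mm) down to a crossbar (z = -46). The rail enters it sideways. Tray underside: z = -105.
- hanger_push (a point): Middle of the flat yellow push plate at the hanger's rear end, 43 mm behind (-x) and 33 mm below the grip point; axes as the hanger. The plate is 30 mm wide and 34 mm tall; on the rail this point is 21 mm above the rail top.
- hanger_ball (a point): Centre of the steel ball (13 mm diameter, on a 6 mm neck) on the hanger's nose, 70 mm ahead of (+x) and 38 mm below the grip point. Axes as the hanger.
- load_point (a point): Top edge of the rail at the middle of the green band (100 mm long), 197 mm above the bench. Axes level: +x = downhill, z = up, supports on the +y side. The bar is 8 mm wide, 24 mm tall, falls 0.105 rad towards +x. A cap 14 mm high closes its upper end 88 mm uphill of here. Let the hanger go with its middle within 50 mm of here; it rolls off at about 0.04 m/s.
- catch_line (a point): Middle between the catch's two white sprung rollers (12 mm diameter, 7 mm apart), 16 mm above the rail top, at ball height; at rest 210 mm down the rail from load_point. Axes: +x = downhill along the slope, y = across, z = square to the rail. A ball that has rolled down waits at x = -8 mm; pushed with about 9 N it snaps through and sits at +8 to +11 mm, against a plate.
- catch (a joint): Travel (m) of the whole catch downhill on its damped spring buffer: 0 at rest, 0.025 at its hard end. Spring: 2 N preload, then 0.4 N per mm, so the catch backs away some 15 to 20 mm under the push before the rollers give way, and brings the hanger back with it when the push is eased off.
- drip_rail: The rail stand; origin on the bench under the middle of the 400 mm rail, 110 mm downhill of load_point. +x = horizontally downhill, z up; posts and foot bar stand on the +y side, 58 to 115 mm from the rail. The end block and catch stand at most 35 mm above the rail top.
- green_bottle: White plastic bottle with a green cap, 45 mm diameter, 92 mm tall; origin at the centre of its underside. Leave it standing.
- beaker: Glass beaker, 75 mm diameter, 92 mm tall; origin at the centre of its underside. Leave it standing.
- jar: Open glass sample jar with some soil, 69 mm diameter, 108 mm tall; origin at the centre of its underside. Leave it standing.
Mind the look-alikes: they are no part of the job. What is meant by the hanger is not orange, and is the larger of those in its own colour.

How it is judged:
By the outcome, as a careful person would: the job done as asked, in the order asked, and still so for the second after the job is handed in, with the robot touching nothing.
It also fails if it takes over 54 s, if anything falls off the work surface, if the arm or the gripper's body presses on something with over 40 N, if the wrist force passes 120 N, or if a joint passes its speed limit or range.

## Working session

There is one attempt and no reset: what is moved stays moved. The work goes in short steps, Python scripts to look and compute and a tool call to move; the robot and the scene stay as the last step left them, time stands still between calls to the robot, and variables do not carry over. Pictures are saved under pics/ and viewed, at most 10 in all, crops included, and the job is handed in when it is done.

Besides the shell and the picture viewer there is one more tool, called after "Call:" as name(argument=value, ...) on one line, values as JSON. servo_tool: Moves the arm, as the interface text tells. Its arguments: {"type":"object","properties":{"rows":{"type":"array","items":{"type":"array","items":{"type":"number"}}}},"required":["rows"]}

```bash
mkdir -p pics; cat > h.py <<'E'
import numpy as np, cv2
from workcell import ctrl
from scipy.spatial.transform import Rotation as Ro
def grab(n,f=None):
    p,d=ctrl.get_image(n)
    if f: cv2.imwrite('pics/'+f,cv2.cvtColor(p,cv2.COLOR_RGB2BGR)); np.save('pics/'+f+'.npy',d)
    return p,d
def cloud(n,d):
    c=ctrl.camera_info(n);K=np.array(c['intrinsics'],float);k=c['k1']
    v,u=np.mgrid[0:d.shape[0],0:d.shape[1]]
    uv=np.stack([u.ravel(),v.ravel()],1).astype(float)[:,None]
    q=cv2.undistortPoints(uv,K,np.array([k,0,0,0,0.]))[:,0].reshape(d.shape+(2,))
    X=np.dstack([q*d[...,None],d])
    return (X-np.array(c['t']).ravel())@np.array(c['R'])
E
python3 - <<'E'
from h import *
for n in('top','side'):
    p,d=grab(n,n+'0.png'); c=ctrl.camera_info(n); R=np.array(c['R']);print(n,-R.T@np.array(c['t']).ravel(),R[2],c['k1'])
o=ctrl.get_obs();print(o['t'],o['ee_pos'],o['orientation'],o['width'])
E
```

```text
top [ 430.0424056    76.68954961 1331.34298382] [ 9.97319636e-02  4.42173402e-04 -9.95014241e-01] -0.10622512447322643
side [  75.56603755 -900.96325322  623.07847229] [ 0.40345646  0.81829207 -0.4094154 ] -0.11892261154742444
0.1 [225.09814871 582.56693974 222.00085291] [-5.75943070e-01 -3.08809787e+00  2.01573097e-03] 88.0214629259997
```

View pics/top0.png

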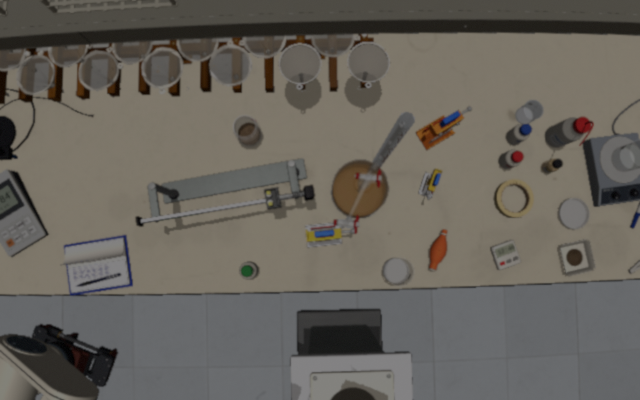

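View pics/side0.png

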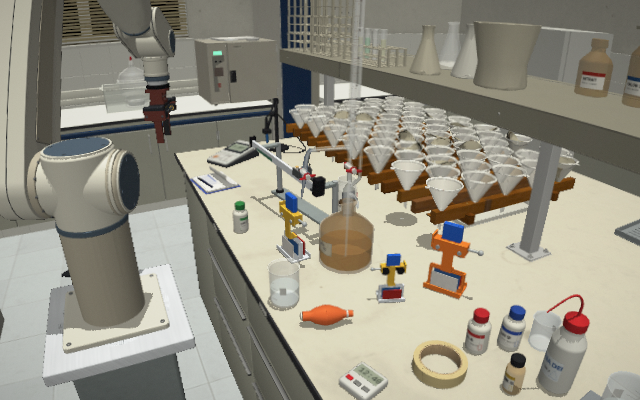

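Top view: target hanger (yellow, blue block) at (325,234); rail from the upper end (140,221) to the catch at about (275,197); the large flask sits next to the hanger. Now I'll measure and zoom.

```bash
python3 - <<'E'
from h import *
p=cv2.imread('pics/top0.png');d=np.load('pics/top0.png.npy');X=cloud('top',d)
a=cv2.resize(p[170:285,130:390],None,fx=3,fy=3,interpolation=cv2.INTER_CUBIC)
cv2.imwrite('pics/c1.png',cv2.convertScaleAbs(a,alpha=1.6))
hsv=cv2.cvtColor(p,cv2.COLOR_BGR2HSV)
def st(m,name):
    P=X[m]; 
    if len(P)<3: print(name,len(P));return
    c=np.median(P,0); xy=(P-P.mean(0))[:,:2]; w,v=np.linalg.eigh(xy.T@xy); print(name,len(P),c.round(1),'rng',P.min(0).round(),P.max(0).round(),'ang',np.arctan2(v[1,1],v[0,1]).round(3))
box=np.zeros(d.shape,bool);box[205:260,295:365]=1
z=X[...,2]
blue=cv2.inRange(hsv,(100,120,40),(125,255,255))>0
yel=cv2.inRange(hsv,(20,120,60),(35,255,255))>0
gr=cv2.inRange(hsv,(40,80,40),(85,255,255))>0
st(blue&box&(z>160),'blue');st(yel&box&(z>100),'yellow')
rb=np.zeros(d.shape,bool);rb[180:235,130:320]=1
st(gr&rb,'green')
r=rb&(z>165)&(z<215);st(r,'rail')
b=X[r]; 
for y0 in range(-100,600,20):
    s=b[(b[:,1]>=y0)&(b[:,1]<y0+20)]
    if len(s): print(y0,len(s),np.median(s,0).round(1),s[:,0].min().round(),s[:,0].max().round(),s[:,2].max().round())
for n,(u,v) in dict(gb=(249,270),beaker=(397,270),jar=(247,131)).items(): print(n,X[v,u].round())
E
```

```text
blue 86 [466.2  65.4 175.4] rng [460.  47. 169.] [473.  86. 181.] ang 1.677
yellow 189 [459.   67.7 134.2] rng [451.  25. 101.] [477. 108. 171.] ang 1.637
green 0
rail 1492 [540.9 282.  190.8] rng [464.  77. 165.] [594. 489. 214.] ang 1.627
60 8 [467.8  78.  175.4] 464.0 471.0 177.0
80 106 [558.8  92.5 193.4] 464.0 579.0 200.0
100 76 [560.3 106.7 190.5] 547.0 577.0 199.0
120 49 [556.9 129.6 188. ] 550.0 566.0 195.0
140 44 [552.6 150.6 189.9] 548.0 560.0 196.0
160 146 [549.  171.1 191.1] 527.0 574.0 208.0
180 169 [552.  188.3 185.6] 525.0 571.0 208.0
200 37 [544.3 209.5 176.3] 540.0 567.0 193.0
220 35 [541.9 230.2 178.3] 537.0 547.0 183.0
240 34 [537.7 250.2 179.9] 534.0 544.0 185.0
260 39 [535.3 269.5 182.6] 531.0 540.0 190.0
280 39 [531.5 290.3 183.7] 528.0 538.0 191.0
300 40 [529.1 310.2 187.3] 524.0 534.0 193.0
320 38 [525.  330.8 189.7] 522.0 532.0 194.0
340 40 [522.7 351.  190.2] 519.0 528.0 197.0
360 41 [518.8 369.7 192.4] 515.0 525.0 198.0
380 41 [516.4 390.7 195.1] 512.0 521.0 200.0
400 44 [512.4 410.4 197.4] 509.0 519.0 205.0
420 43 [510.2 430.6 199.1] 506.0 515.0 205.0
440 227 [537.  454.7 191.1] 500.0 592.0 207.0
460 161 [553.4 465.1 193.5] 500.0 594.0 210.0
480 35 [499.9 484.3 203.5] 491.0 512.0 214.0
gb [382. 252.  91.]
beaker [ 371. -121.   38.]
jar [749. 263.  21.]
```

View pics/c1.png

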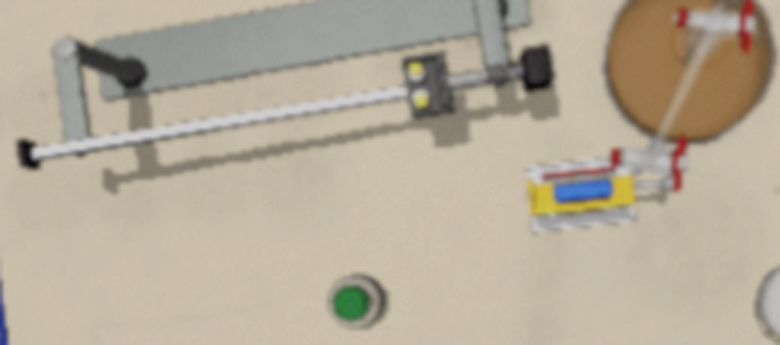

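```bash
python3 - <<'E'
from h import *
d=np.load('pics/top0.png.npy');X=cloud('top',d);z=X[...,2]
print('clamp');print(z[216:240:2,326:366:2].round().astype(int))
print('rod');print(z[182:200:2,145:182:2].round().astype(int))
print('tall >230 things in workspace');
m=(z>212)&(X[...,0]>300)&(X[...,0]<800)&(X[...,1]>-150)&(X[...,1]<650)&(d>0)
n,l,s,c=cv2.connectedComponentsWithStats(m.astype(np.uint8))
for i in range(1,n):
    if s[i,4]>5:P=X[l==i];print(s[i],P.min(0).round(),P.max(0).round())
p=cv2.imread('pics/side0.png');
cv2.imwrite('pics/c2.png',cv2.resize(p[90:300,220:400],None,fx=2.8,fy=2.8,interpolation=cv2.INTER_CUBIC))
# column in side image
ds=np.load('pics/side0.png.npy');S=cloud('side',ds)
m=(S[...,2]>212)&(S[...,0]>300)&(S[...,0]<800)&(S[...,1]>-150)&(S[...,1]<650)&(ds>0)
n,l,s,c=cv2.connectedComponentsWithStats(m.astype(np.uint8))
for i in range(1,n):
    if s[i,4]>15:P=S[l==i];print('side',s[i],P.min(0).round(),P.max(0).round())
hsv=cv2.cvtColor(p,cv2.COLOR_BGR2HSV)
b=np.zeros(ds.shape,bool);b[120:200,240:345]=1
g=(cv2.inRange(hsv,(40,80,40),(85,255,255))>0)&b
print('green',g.sum(),S[g].mean(0) if g.any() else 0)
b[:]=0;b[185:230,275:305]=1
g=(cv2.inRange(hsv,(100,120,40),(125,255,255))>0)&b
P=S[g];print('blue',len(P),np.median(P,0),P.min(0),P.max(0))
for r in P[::6]:print(r.round(),end=' ')
E
```

```text
clamp
[[ -6  -1  -1  -4   1   3  -3  -2  -1   4  -2 306 305 307  55  71 256  75
   71  58]
 [ -1   1  -1  -2  -4  -2  -4  -1   0   0 296 302 301  -1   2 250 252  -5
    1  -1]
 [  0   1  -3  -3 248 250 253 253 256 263 290 301 290 254 246 247 248   3
    1   5]
 [  1   0  -3  11 253 255 250 257 254 258 283 287 259 256 251 255 250   2
    0  -1]
 [  7  11  10   4 247 247 252 254 254 256 268 267 252 257 251 248 250  -1
    0  -3]
 [ 51  45  42  44  36   3   4 251 250 248 251 253 249 252 252 252 248   5
    2   2]
 [  4   5   9   5   5 135 133 134 188  -4   1   0  -2 127 130 246   0   0
   -2   1]
 [173 175 176 176 171 133 138 137  -2   0 125 126 121 129 130 244   1   0
   -2  -2]
 [180 173 175 176 171 135 131 134 123 127 121 124  -1 127 124 240  -1  -4
    0   3]
 [172 174 178 175 173 137 131 136  -1   5   1  -1   4   0   0  -2  -3  -2
    4  -2]
 [133 133 134 134 134 135 136 132   3   6   0  -1  -2   2  -3   3   3   4
    3   3]
 [131 135 135 130 136 136 115   4   0   0  -1   2   4  -2  -6  -2  -5  -2
   -1   2]]
rod
[[   6   -1   10  194  196    0   -1    0    5   -4    5   12   14   
[... 1053 characters left out ...]
 [511.76544863 390.01722782 176.82585394]
blue 183 [460.28448124  50.22283955 159.12302209] [456.10828891  34.82792509 133.74749689] [471.37087626  83.20166122 176.7366538 ]
[462.  80. 176.] [465.  72. 175.] [462.  67. 175.] [458.  70. 172.] [469.  56. 175.] [462.  52. 175.] [459.  66. 167.] [466.  43. 175.] [459.  59. 168.] [469.  43. 172.] [459.  53. 167.] [471.  41. 170.] [460.  48. 166.] [457.  76. 152.] [459.  40. 167.] [457.  69. 152.] [462.  39. 164.] [459.  67. 150.] [464.  39. 161.] [459.  61. 150.] [468.  40. 157.] [460.  56. 149.] [469.  37. 155.] [460.  50. 149.] [458.  72. 137.] [463.  42. 149.] [460.  55. 141.] [470.  40. 145.] [465.  42. 142.] [465.  42. 140.] [466.  38. 138.]
```

View pics/c2.png

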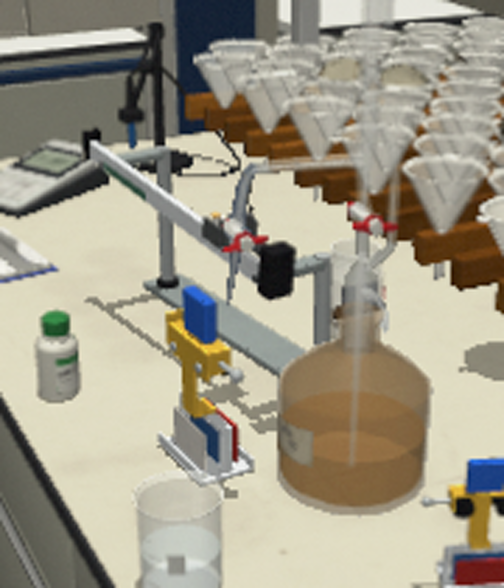

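```bash
python3 - <<'E'
from h import *
for n in('top','side'):
    d=np.load(f'pics/{n}0.png.npy');X=cloud(n,d)
    m=(X[...,2]>205)&(X[...,0]>400)&(X[...,0]<620)&(X[...,1]>-150)&(X[...,1]<130)&(d>0)
    P=X[m]
    for z in range(205,640,20):
        s=P[(P[:,2]>=z)&(P[:,2]<z+20)]
        if len(s)>2: print(n,z,len(s),'x',s[:,0].min().round(),s[:,0].max().round(),'y',s[:,1].min().round(),s[:,1].max().round(),'ymax at',s[s[:,1].argmax()].round())
d=np.load('pics/top0.png.npy');X=cloud('top',d);z=X[...,2]
# yellow roof and push plate, block top fit
p=cv2.imread('pics/top0.png');hsv=cv2.cvtColor(p,cv2.COLOR_BGR2HSV)
b=np.zeros(d.shape,bool);b[205:260,295:365]=1
yel=(cv2.inRange(hsv,(20,100,50),(38,255,255))>0)&b&(z>125)&(z<142)
blue=(cv2.inRange(hsv,(100,100,30),(125,255,255))>0)&b&(z>165)
for m in(yel,blue,yel|blue):
    r=cv2.minAreaRect(X[m][:,:2].astype(np.float32));print(r)
ball=b&(z>112)&(z<132)&~yel;P=X[ball];P=P[P[:,1]<28];print('ball',len(P),np.median(P,0),P.min(0),P.max(0))
r=(z>165)&(X[...,0]>480)&(X[...,0]<560)&(X[...,1]>225)&(X[...,1]<425);P=X[r]
A=np.c_[P[:,1],np.ones(len(P))]
q=np.abs(P[:,0]-A@np.linalg.lstsq(A,P[:,0],rcond=None)[0])<5
P=P[q];A=A[q];print('rail x',np.linalg.lstsq(A,P[:,0],rcond=None)[0],'z',np.linalg.lstsq(A,P[:,2],rcond=None)[0], np.percentile(P[:,2]-A@np.linalg.lstsq(A,P[:,2],rcond=None)[0],[10,50,90]))
s=(z>212)&(X[...,1]>470)&(X[...,0]<530)&(X[...,1]<500)&(X[...,0]>480);print('cap',X[s].mean(0),X[s].min(0),X[s].max(0))
E
```

```text
top 205 24 x 571.0 583.0 y -41.0 -17.0 ymax at [579. -17. 207.]
top 225 7 x 463.0 504.0 y -9.0 -1.0 ymax at [463.  -1. 242.]
top 245 235 x 467.0 601.0 y -58.0 46.0 ymax at [487.  46. 245.]
top 265 150 x 481.0 592.0 y -57.0 22.0 ymax at [487.  22. 278.]
top 285 25 x 484.0 518.0 y -3.0 20.0 ymax at [490.  20. 297.]
top 305 225 x 490.0 584.0 y -31.0 17.0 ymax at [496.  17. 306.]
top 325 15 x 573.0 586.0 y -36.0 -21.0 ymax at [586. -21. 333.]
top 345 18 x 573.0 587.0 y -38.0 -21.0 ymax at [587. -21. 354.]
top 365 22 x 574.0 586.0 y -36.0 -21.0 ymax at [586. -21. 371.]
top 385 22 x 574.0 588.0 y -38.0 -22.0 ymax at [587. -22. 389.]
top 405 22 x 574.0 587.0 y -36.0 -22.0 ymax at [586. -22. 407.]
top 425 26 x 575.0 588.0 y -39.0 -22.0 ymax at [588. -22. 438.]
top 445 27 x 575.0 589.0 y -37.0 -22.0 ymax at [586. -22. 456.]
top 465 27 x 575.0 588.0 y -39.0 -22.0 ymax at [585. -22. 471.]
top 485 31 x 576.0 589.0 y -37.0 -23.0 ymax at [589. -23. 499.]
top 505 33 x 576.0 590.0 y -39.0 -23.0 ymax at [588. -23. 513.]
top 525 38 x 576.0 591.0 y -39.0 -23.0 ymax at [587. -23. 526.]
top 545 37 x 577.
[... 1716 characters left out ...]
0 ymax at [579. -33. 626.]
((464.5291442871094, 65.90518951416016), (24.042497634887695, 82.46133422851562), 4.649699687957764)
((466.1516418457031, 65.4676284790039), (12.070645332336426, 42.12916946411133), 4.960849285125732)
((464.5291442871094, 65.90518951416016), (24.042497634887695, 82.46133422851562), 4.649699687957764)
ball 111 [524.19548871  -5.12282176 120.1385694 ] [468.44780389 -34.29187761 112.30870839] [535.287649    24.19814765 131.49561201]
rail x [-1.59738692e-01  5.78619729e+02] z [9.45416575e-02 1.55839693e+02] [-8.4158386   1.69892061  5.11965245]
cap [502.20810094 486.40789579 219.52874888] [492.25833411 482.35450898 213.66530401] [512.69551109 491.3028091  225.04988792]
```

```bash
cat >> h.py <<'E'
def frame(yaw,lean):
    """tool R: hanger +y at angle yaw from world x; lean = tilt of tool's back end towards hanger -x (uphill/rear)"""
    hy=np.array([np.cos(yaw),np.sin(yaw),0]);nose=np.array([np.sin(yaw),-np.cos(yaw),0])
    u=-np.sin(lean)*nose+np.cos(lean)*np.array([0,0,1.])
    return np.c_[np.cross(hy,-u),hy,-u],nose,hy,u
def rel(p,R,p0=None,R0=None):
    o=ctrl.get_obs()
    if p0 is None:p0=np.array(o['ee_pos'])
    if R0 is None:R0=Ro.from_rotvec(o['orientation']).as_matrix()
    return np.r_[Ro.from_matrix(R0.T@R).as_rotvec()/1.5,R0.T@(np.array(p)-p0)/200].round(4)
E
python3 - <<'E'
from h import *
print(ctrl.grasp_offset)
R,n,hy,u=frame(.083,.3)
g=np.array([466.15,65.5,163])-8*n
tcp=g-19*u;print('tcp',tcp,'rotvec',Ro.from_matrix(R).as_rotvec())
pre=tcp+95*u
print('pre',pre,rel(pre,R)); print('down',rel(tcp,R,pre,R))
d=np.load('pics/top0.png.npy');X=cloud('top',d)
for v in range(190,207,1): print(v,[tuple(X[v,c].round().astype(int)) for c in (267,269,271)])
E
```

```text
18.700000000000003
tcp [465.95226258  67.87690526 144.84860671] rotvec [ 1.96786107  2.13836745 -0.29741311]
pre [463.62476026  95.85467805 235.60557317] [ 0.1111 -0.1781  0.7403 -1.9897 -1.8401 -0.0656]
down [ 0.     0.     0.    -0.     0.     0.475]
190 [(np.int64(568), np.int64(194), np.int64(188)), (np.int64(569), np.int64(190), np.int64(180)), (np.int64(568), np.int64(185), np.int64(184))]
191 [(np.int64(564), np.int64(192), np.int64(205)), (np.int64(564), np.int64(188), np.int64(203)), (np.int64(566), np.int64(186), np.int64(182))]
192 [(np.int64(562), np.int64(193), np.int64(203)), (np.int64(561), np.int64(188), np.int64(205)), (np.int64(564), np.int64(186), np.int64(178))]
193 [(np.int64(559), np.int64(193), np.int64(204)), (np.int64(559), np.int64(188), np.int64(206)), (np.int64(560), np.int64(184), np.int64(198))]
194 [(np.int64(557), np.int64(192), np.int64(205)), (np.int64(557), np.int64(189), np.int64(199)), (np.int64(557), np.int64(184), np.int64(201))]
195 [(np.int64(555), np.int64(193), np.int64(200)), (np.int64(555), np.int64(189), np.int64(197)), (np.int64(556), np
[... 934 characters left out ...]
(195), np.int64(180)), (np.int64(538), np.int64(188), np.int64(208)), (np.int64(539), np.int64(184), np.int64(199))]
203 [(np.int64(538), np.int64(195), np.int64(183)), (np.int64(536), np.int64(189), np.int64(201)), (np.int64(536), np.int64(184), np.int64(203))]
204 [(np.int64(536), np.int64(195), np.int64(181)), (np.int64(534), np.int64(189), np.int64(202)), (np.int64(534), np.int64(184), np.int64(202))]
205 [(np.int64(534), np.int64(195), np.int64(180)), (np.int64(534), np.int64(191), np.int64(182)), (np.int64(534), np.int64(186), np.int64(182))]
206 [(np.int64(531), np.int64(195), np.int64(183)), (np.int64(531), np.int64(191), np.int64(181)), (np.int64(531), np.int64(186), np.int64(184))]
```

Call:
servo_tool(rows=[[0.055, -0.089, 0.37, -0.99, -0.92, -0.03, 87], [0.055, -0.089, 0.37, -0.99, -0.92, -0.03, 70], [0.055, -0.089, 0.37, -0.99, -0.92, -0.03, 60], [0.055, -0.089, 0.37, -0.99, -0.92, -0.03, 60], [0.055, -0.089, 0.37, -0.99, -0.92, -0.03, 60]])

```text
t: 0.72
ee_pos: [344.1, 337.3, 228.5]
orientation: [1.352, 2.704, -0.16]
ft_force: [-0.3, -0.0, -0.3]
width: 60.5
grasp_force: 0.0
```

```bash
python3 - <<'E'
from h import *
o=ctrl.get_obs();print(o['t'],o['ee_pos'],o['qpos'],o['qvel'])
R,n,hy,u=frame(.083,.3)
print(rel([463.6,95.9,235.6],R))
E
```

```text
0.725 [344.09012496 337.31301817 228.46235045] [ 0.83928534  0.24145351  1.89359484 -0.15645942  1.08365976  0.27438844] [-0.26182325 -0.0897093   0.10092325 -0.01041028 -0.07799728 -0.25624083]
[ 0.0556 -0.0896  0.3687 -1.3139 -0.2433  0.1726]
```

Call:
servo_tool(rows=[[0.055, -0.089, 0.37, -0.99, -0.18, 0.1, 60], [0.055, -0.089, 0.37, -0.99, -0.18, 0.1, 60], [0.055, -0.089, 0.37, -0.99, -0.18, 0.1, 60], [0.055, -0.089, 0.37, -0.99, -0.18, 0.1, 60]])

```text
t: 1.23
ee_pos: [435.4, 158.0, 239.8]
orientation: [1.972, 2.135, -0.294]
ft_force: [-0.7, 0.3, -0.4]
width: 60.0
grasp_force: 0.0
```

```bash
python3 - <<'E'
from h import *
R,n,hy,u=frame(.083,.3)
print(rel([463.6,95.9,235.6],R),rel([465.95,67.9,144.85],R))
E
```

```text
[ 0.0007 -0.0012 -0.0024 -0.3004  0.1157  0.1144] [ 0.0007 -0.0012 -0.0024 -0.3014  0.1153  0.5894]
```

Call:
servo_tool(rows=[[0, 0, 0, -0.3, 0.115, 0.114, 60], [0, 0, 0, -0.3, 0.115, 0.114, 60], [0, 0, 0, -0.3, 0.115, 0.2, 60], [0, 0, 0, -0.3, 0.115, 0.2, 60], [0, 0, 0, -0.3, 0.115, 0.2, 60]])

```text
t: 1.85
ee_pos: [463.0, 93.7, 219.5]
orientation: [1.966, 2.141, -0.293]
ft_force: [-0.2, 0.0, -0.5]
width: 60.0
grasp_force: 0.0
```

```bash
python3 - <<'E'
from h import *
R,n,hy,u=frame(.083,.3)
print(rel([465.95,67.9,144.85],R))
E
```

```text
[ 0.0015 -0.0017  0.0011 -0.0148  0.0031  0.3951]
```

Clear of the stopcock by design; descend and close.

Call:
servo_tool(rows=[[0, 0, 0, -0.015, 0.003, 0.2, 60], [0, 0, 0, -0.015, 0.003, 0.3, 60], [0, 0, 0, -0.015, 0.003, 0.39, 60], [0, 0, 0, -0.015, 0.003, 0.395, 60], [0, 0, 0, -0.015, 0.003, 0.395, 30], [0, 0, 0, -0.015, 0.003, 0.395, 10], [0, 0, 0, -0.015, 0.003, 0.395, 0], [0, 0, 0, -0.015, 0.003, 0.395, 0], [0, 0, 0, -0.015, 0.003, 0.395, 0], [0, 0, 0, -0.015, 0.003, 0.395, 0]])

```text
t: 3.1
ee_pos: [466.0, 66.7, 144.6]
orientation: [1.968, 2.139, -0.293]
ft_force: [0.2, 0.4, 0.2]
width: 13.6
grasp_force: 30.0
```

```bash
python3 - <<'E'
from h import *
p,d=grab('side','s2.png')
cv2.imwrite('pics/c3.png',cv2.resize(p[60:300,200:420,::-1],None,fx=2.5,fy=2.5,interpolation=cv2.INTER_CUBIC))
R,n,hy,u=frame(.083,.3)
print(ctrl.get_obs()['width'],rel([465.95,67.9,144.85],R))
E
```

```text
13.979509528172407 [ 0.0013 -0.0015 -0.      0.0053  0.0001 -0.0027]
```

View pics/c3.png

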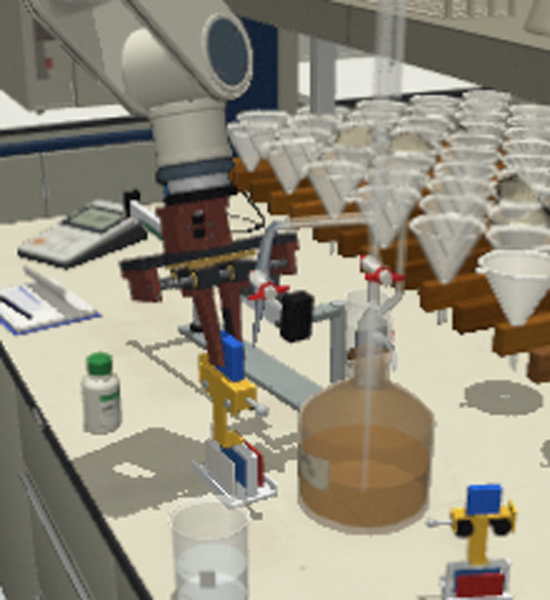

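Gripped (14 mm on the blue block at the picture's centre, body clear of the stopcock). Next I'll plan the transport.

```bash
cat >> h.py <<'E'
YR=np.arctan(.15974); L=np.array([515.7,396,197.])
def onrail(s,up,lat):
    R,n,hy,u=frame(YR,.195)
    d=n*np.cos(.105)-np.array([0,0,np.sin(.105)]); hz=np.cross(d,hy)
    return L+s*d+(57.5+up)*hz-6.7*d+lat*hy-18.7*u,R,d,hy,hz,u
E
python3 - <<'E'
from h import *
R0=frame(.083,.3)[0]
p,R,d,hy,hz,u=onrail(15,9,-50);print(p)
o=ctrl.get_obs();p0=np.array(o['ee_pos'])
for t in ([464,95,152],[464,165,210],p): print(t,rel(t,R if t is p else R0))
E
```

```text
[469.29895906 369.50154993 243.9182645 ]
[464, 95, 152] [ 0.0013 -0.0015 -0.      0.1247  0.0018 -0.0767]
[464, 165, 210] [ 0.0013 -0.0015 -0.      0.373   0.0315 -0.4563]
[469.29895906 369.50154993 243.9182645 ] [-0.011   0.0686 -0.0487  1.2953  0.1435 -0.9165]
```

Call:
servo_tool(rows=[[0, 0, 0, -0.012, 0, -0.038, 0], [0, 0, 0, -0.012, 0, -0.038, 0], [0, 0, 0, 0.125, 0.002, -0.077, 0], [0, 0, 0, 0.25, 0.016, -0.26, 0], [0, 0, 0, 0.373, 0.032, -0.456, 0], [0, 0, 0, 0.5, 0.05, -0.6, 0], [0, 0, 0, 0.7, 0.08, -0.67, 0], [0, 0, 0, 0.9, 0.1, -0.74, 0], [0, 0, 0, 0.9, 0.1, -0.74, 0]])

```text
t: 4.28
ee_pos: [467.8, 285.8, 233.0]
orientation: [1.965, 2.142, -0.291]
ft_force: [-0.3, -0.5, -4.8]
width: 13.8
grasp_force: 30.0
```

```bash
python3 - <<'E'
from h import *
print(ctrl.get_obs()['width'],rel(*onrail(15,9,-50)[:2]))
E
```

```text
13.817129389152916 [-0.0102  0.0677 -0.0469  0.3821  0.0439 -0.1738]
```

Call:
servo_tool(rows=[[-0.01, 0.068, -0.047, 0.13, 0.015, -0.06, 0], [-0.01, 0.068, -0.047, 0.26, 0.03, -0.12, 0], [-0.01, 0.068, -0.047, 0.38, 0.044, -0.174, 0], [-0.01, 0.068, -0.047, 0.382, 0.044, -0.174, 0], [-0.01, 0.068, -0.047, 0.382, 0.044, -0.174, 0], [-0.01, 0.068, -0.047, 0.382, 0.044, -0.174, 0]])

```text
t: 5.03
ee_pos: [469.3, 365.6, 243.8]
orientation: [1.942, 2.269, -0.194]
ft_force: [0.4, -0.4, -4.4]
width: 13.9
grasp_force: 30.0
```

```bash
python3 - <<'E'
from h import *
print(rel(*onrail(15,9,-50)[:2]))
ps,ds=grab('side','s4.png'); pt,dt=grab('top','t4.png')
a=cv2.resize(ps[110:250,220:360],(560,560),interpolation=cv2.INTER_CUBIC)
cv2.imwrite('pics/c4.png',a[...,::-1])
# hanger pose in side view: blue / yellow / panels
for n,p,d in(('side',ps,ds),('top',pt,dt)):
    X=cloud(n,d);hsv=cv2.cvtColor(p,cv2.COLOR_RGB2HSV)
    b=(X[...,0]>410)&(X[...,0]<540)&(X[...,1]>310)&(X[...,1]<460)&(X[...,2]>85)&(X[...,2]<290)
    for c,lo,hi in(('yellow',(20,110,60),(35,255,255)),('blue',(100,120,40),(125,255,255))):
        P=X[(cv2.inRange(hsv,lo,hi)>0)&b]
        if len(P)>5:print(n,c,len(P),np.percentile(P,[2,50,98],axis=0).round(1).tolist())
p,R,d,hy,hz,u=onrail(15,9,-50); o=L+15*d+9*hz-50*hy;print('expect origin',o,'grip',o+54*hz,'ball',o+54*hz+70*d-38*hz)
E
```

```text
[-0.0017  0.0012 -0.0021  0.0188  0.003  -0.0043]
side yellow 246 [[448.9, 319.8, 155.1], [456.6, 357.9, 215.9], [481.5, 398.4, 239.0]]
side blue 133 [[461.7, 334.5, 109.2], [469.9, 349.4, 247.5], [478.6, 382.6, 273.5]]
top yellow 148 [[456.7, 326.2, 188.7], [468.6, 339.5, 229.5], [484.2, 400.8, 236.9]]
top blue 112 [[464.1, 340.5, 260.2], [471.9, 356.3, 272.7], [478.4, 373.5, 278.0]]
expect origin [468.82782923 372.45090406 204.37832553] grip [469.72057341 366.86217127 258.08092392] ball [480.07334512 302.05203159 212.95370472]
```

View pics/c4.png

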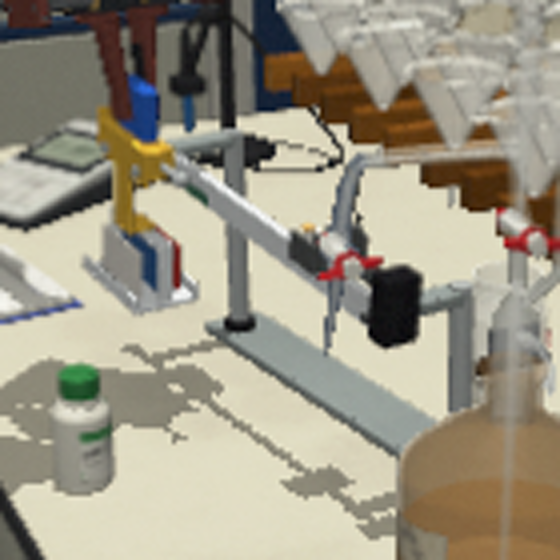

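```bash
python3 - <<'E'
from h import *
for a in((15,10,-50),(15,10,-25),(15,10,-1),(15,3,-1),(15,0,-1),(15,-1,-1)): print(a,rel(*onrail(*a)[:2]))
E
```

```text
(15, 10, -50) [-0.0014  0.0009 -0.0021  0.0158  0.0018 -0.0077]
(15, 10, -25) [-0.0014  0.0009 -0.0021  0.0162  0.1268 -0.0079]
(15, 10, -1) [-0.0014  0.0009 -0.0021  0.0166  0.2468 -0.0082]
(15, 3, -1) [-0.0014  0.0009 -0.0021  0.027   0.2468  0.0252]
(15, 0, -1) [-0.0014  0.0009 -0.0021  0.0314  0.2469  0.0396]
(15, -1, -1) [-0.0014  0.0009 -0.0021  0.0329  0.2469  0.0443]
```

Call:
servo_tool(rows=[[-0.001, 0.001, -0.002, 0.016, 0.04, -0.008, 0], [-0.001, 0.001, -0.002, 0.016, 0.08, -0.008, 0], [-0.001, 0.001, -0.002, 0.016, 0.12, -0.008, 0], [-0.001, 0.001, -0.002, 0.016, 0.16, -0.008, 0], [-0.001, 0.001, -0.002, 0.016, 0.2, -0.008, 0], [-0.001, 0.001, -0.002, 0.016, 0.247, -0.008, 0], [-0.001, 0.001, -0.002, 0.016, 0.247, -0.008, 0], [-0.001, 0.001, -0.002, 0.016, 0.247, -0.008, 0]])

```text
t: 6.12
ee_pos: [517.6, 377.8, 244.9]
orientation: [1.939, 2.274, -0.19]
ft_force: [0.4, -0.1, -4.8]
width: 14.0
grasp_force: 30.0
```

```bash
python3 - <<'E'
from h import *
for a in((15,10,-1),(15,4,-1),(15,1,-1),(15,-1,-1)): print(a,rel(*onrail(*a)[:2]))
pt,dt=grab('top','t5.png'); p=pt
X=cloud('top',dt);hsv=cv2.cvtColor(p,cv2.COLOR_RGB2HSV)
b=(X[...,0]>480)&(X[...,0]<560)&(X[...,1]>290)&(X[...,1]<440)&(X[...,2]>190)&(X[...,2]<285)
for c,lo,hi in(('yellow',(20,110,60),(35,255,255)),('blue',(100,120,40),(125,255,255))):
    P=X[(cv2.inRange(hsv,lo,hi)>0)&b]
    print(c,len(P)); q=P[:,0]-(578.62-.15974*P[:,1]); print(np.percentile(q,[2,10,50,90,98]).round(1), np.median(P,0))
P=X[b&(X[...,1]<318)&(X[...,1]>296)&(X[...,2]>196)];q=P[:,0]-(578.62-.15974*P[:,1]);print('ball',len(P),np.percentile(q,[5,50,95]))
E
```

```text
(15, 10, -1) [-0.0003 -0.0003  0.0003 -0.0031  0.      0.0006]
(15, 4, -1) [-0.0003 -0.0003  0.0003  0.0057  0.      0.0293]
(15, 1, -1) [-0.0003 -0.0003  0.0003  0.0102  0.0001  0.0436]
(15, -1, -1) [-0.0003 -0.0003  0.0003  0.0131  0.0001  0.0532]
yellow 135
[-14.2 -13.6  -6.7   6.4   9.1] [515.54745245 349.30093449 230.32414168]
blue 105
[-6.5 -5.9  0.1  5.3  6.9] [519.37418726 366.50619106 272.93130318]
ball 27 [-4.49840055  0.09379388  5.54537299]
```

Call:
servo_tool(rows=[[0, 0, 0, 0.003, 0, 0.015, 0], [0, 0, 0, 0.006, 0, 0.029, 0], [0, 0, 0, 0.008, 0, 0.036, 0], [0, 0, 0, 0.01, 0, 0.043, 0], [0, 0, 0, 0.01, 0, 0.043, 0], [0, 0, 0, 0.01, 0, 0.043, 0]])

```text
t: 6.92
ee_pos: [517.8, 378.2, 236.3]
orientation: [1.938, 2.274, -0.189]
ft_force: [0.1, -0.3, -4.0]
width: 13.8
grasp_force: 30.0
```

Call:
servo_tool(rows=[[0, 0, 0, 0.001, 0, 0.003, 0], [0, 0, 0, 0.001, 0, 0.005, 0], [0, 0, 0, 0.002, 0, 0.008, 0], [0, 0, 0, 0.002, 0, 0.008, 0], [0, 0, 0, 0.002, 0, 0.008, 0]])

```text
t: 7.55
ee_pos: [517.8, 378.2, 235.0]
orientation: [1.938, 2.273, -0.189]
ft_force: [-1.8, -1.3, 1.5]
width: 13.9
grasp_force: 30.0
```

Call:
servo_tool(rows=[[0, 0, 0, 0, 0, -0.002, 0], [0, 0, 0, 0, 0, -0.002, 14], [0, 0, 0, 0, 0, -0.002, 18], [0, 0, 0, 0, 0, -0.002, 24], [0, 0, 0, 0, 0, -0.002, 36], [0, 0, 0, 0, 0, -0.002, 40]])

```text
t: 8.3
ee_pos: [517.8, 378.4, 235.0]
orientation: [1.938, 2.274, -0.189]
ft_force: [0.5, -0.4, 0.3]
width: 38.5
grasp_force: 0.0
```

```bash
python3 - <<'E'
from h import *
o=ctrl.get_obs();print(o['t'],o['width'],np.array(o['ft_force']).round(1))
ps,ds=grab('side')
cv2.imwrite('pics/c6.png',cv2.resize(ps[80:240,220:380],(560,560),interpolation=cv2.INTER_CUBIC)[...,::-1])
E
```

```text
8.3 38.513863960108836 [ 0.5 -0.4  0.3]
```

View pics/c6.png

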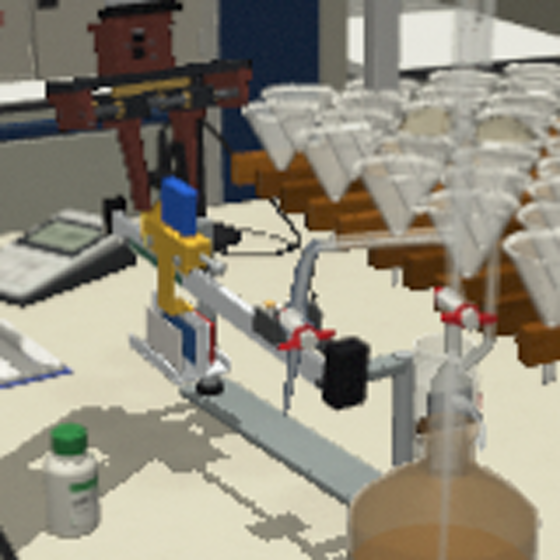

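The hanger is released, sits on the rail and is rolling off. Retract along the tool and wait.

Call:
servo_tool(rows=[[0, 0, 0, 0, 0, -0.05, 40], [0, 0, 0, 0, 0, -0.15, 40], [0, 0, 0, 0, 0, -0.3, 40], [0, 0, 0, 0, 0, -0.35, 20], [0, 0, 0, 0, 0, -0.35, 0], [0, 0, 0, 0, 0, -0.35, 0], [0, 0, 0, 0, 0, -0.35, 0]])

```text
t: 9.22
ee_pos: [515.2, 391.2, 302.5]
orientation: [1.939, 2.274, -0.192]
ft_force: [-0.8, 0.3, 0.2]
width: 3.6
grasp_force: 0.0
```

```bash
cat >> h.py <<'E'
def push(s,h):
    R,n,hy,u=frame(YR,-.105)
    d=n*np.cos(.105)-np.array([0,0,np.sin(.105)])
    return L+s*d+h*u,R
def hang():
    p,d=grab('top');X=cloud('top',d);hsv=cv2.cvtColor(p,cv2.COLOR_RGB2HSV)
    b=(X[...,0]>480)&(X[...,0]<590)&(X[...,1]>100)&(X[...,1]<480)&(X[...,2]>190)&(X[...,2]<285)
    dd=push(1,0)[0]-push(0,0)[0]
    for c,lo,hi in(('yellow',(20,110,60),(35,255,255)),('blue',(100,120,40),(125,255,255))):
        P=X[(cv2.inRange(hsv,lo,hi)>0)&b]
        if len(P)>5:print(c,len(P),np.median(P,0).round(),'s',np.percentile((P-L)@dd,[2,50,98]).round(1))
E
python3 - <<'E'
from h import *
print(ctrl.get_obs()['t']);hang()
for a in((40,60),(60,14)):print(a,rel(*push(*a)))
E
```

```text
9.225
yellow 299 [520. 316. 216.] s [ 34.   76.6 208.6]
blue 131 [528. 313. 258.] s [56.8 77.4 97.2]
(40, 60) [-1.000e-03  2.001e-01  2.000e-04 -1.548e-01  5.800e-03  2.865e-01]
(60, 14) [-1.000e-03  2.001e-01  2.000e-04 -1.823e-01  6.200e-03  5.358e-01]
```

Call:
servo_tool(rows=[[-0.001, 0.1, 0, -0.05, 0.003, 0.05, 0], [-0.001, 0.2, 0, -0.1, 0.006, 0.15, 0], [-0.001, 0.2, 0, -0.155, 0.006, 0.287, 0], [-0.001, 0.2, 0, -0.155, 0.006, 0.287, 0], [-0.001, 0.2, 0, -0.155, 0.006, 0.287, 0], [-0.001, 0.2, 0, -0.155, 0.006, 0.287, 0], [-0.001, 0.2, 0, -0.155, 0.006, 0.287, 0], [-0.001, 0.2, 0, -0.155, 0.006, 0.287, 0], [-0.001, 0.2, 0, -0.155, 0.006, 0.287, 0], [-0.001, 0.2, 0, -0.155, 0.006, 0.287, 0]])

```text
t: 10.52
ee_pos: [523.3, 350.9, 253.3]
orientation: [-1.985, -2.329, -0.107]
ft_force: [-0.8, 0.1, -0.0]
width: 0.6
grasp_force: 0.0
```

```bash
python3 - <<'E'
from h import *
print(ctrl.get_obs()['t']);hang()
for a in((50,14),(70,14)):print(a,rel(*push(*a)))
E
```

```text
10.525
yellow 250 [530. 256. 211.] s [ 89.3 137.8 209. ]
blue 127 [536. 260. 252.] s [111.  131.8 151.2]
(50, 14) [ 0.0009 -0.0004  0.0004 -0.0522 -0.0024  0.234 ]
(70, 14) [ 0.0009 -0.0004  0.0004 -0.1522 -0.0025  0.2339]
```

Call:
servo_tool(rows=[[0, 0, 0, -0.052, 0, 0.1, 0], [0, 0, 0, -0.052, -0.002, 0.18, 0], [0, 0, 0, -0.052, -0.002, 0.234, 0], [0, 0, 0, -0.052, -0.002, 0.234, 0], [0, 0, 0, -0.07, -0.002, 0.234, 0], [0, 0, 0, -0.09, -0.002, 0.234, 0], [0, 0, 0, -0.1, -0.002, 0.234, 0], [0, 0, 0, -0.1, -0.002, 0.234, 0]])

```text
t: 11.58
ee_pos: [525.5, 335.9, 204.9]
orientation: [-1.986, -2.329, -0.107]
ft_force: [-0.3, 0.3, 0.1]
width: 0.5
grasp_force: 0.0
```

```bash
python3 - <<'E'
from h import *
print(ctrl.get_obs()['t'],ctrl.get_obs()['ft_force']);hang()
ps,ds=grab('side')
cv2.imwrite('pics/c7.png',cv2.resize(ps[100:220,250:370],(600,600),interpolation=cv2.INTER_CUBIC)[...,::-1])
print(rel(*push(70,14)))
E
```

```text
11.575 [-0.2615593   0.33322005  0.1003413 ]
yellow 153 [532. 238. 209.] s [119.7 157.7 210.5]
blue 106 [536. 258. 252.] s [116.8 134.1 150.9]
[ 0.0011 -0.0005  0.0004 -0.0522 -0.0009  0.0008]
```

View pics/c7.png

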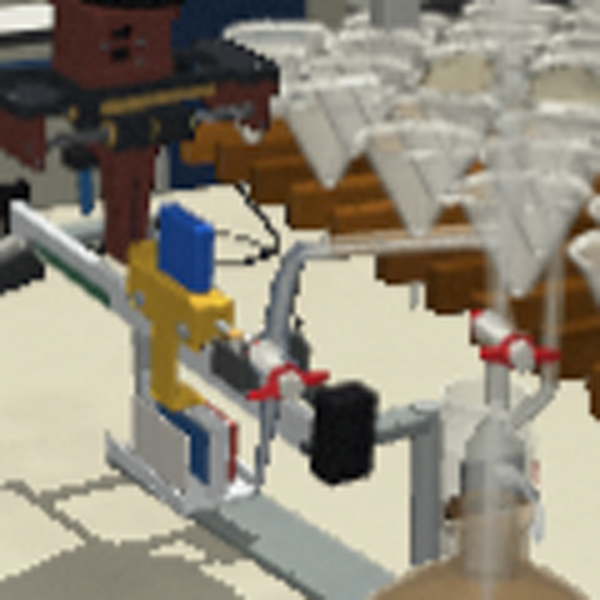

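The hanger rests at the rollers and the closed fingers are behind the push plate. Next, a slow advance to contact.

Call:
servo_tool(rows=[[0, 0, 0, -0.01, 0, 0, 0], [0, 0, 0, -0.02, 0, 0, 0], [0, 0, 0, -0.03, 0, 0, 0], [0, 0, 0, -0.04, 0, 0, 0], [0, 0, 0, -0.05, 0, 0, 0], [0, 0, 0, -0.06, 0, 0, 0], [0, 0, 0, -0.07, 0, 0, 0], [0, 0, 0, -0.078, 0, 0, 0], [0, 0, 0, -0.085, 0, 0, 0], [0, 0, 0, -0.09, 0, 0, 0]])

```text
t: 12.92
ee_pos: [528.2, 318.3, 202.8]
orientation: [-1.985, -2.329, -0.107]
ft_force: [-0.0, 0.3, 0.5]
width: 0.4
grasp_force: 0.4
```

Call:
servo_tool(rows=[[0, 0, 0, -0.005, 0, 0, 0], [0, 0, 0, -0.01, 0, 0, 0], [0, 0, 0, -0.015, 0, 0, 0], [0, 0, 0, -0.02, 0, 0, 0], [0, 0, 0, -0.025, 0, 0, 0], [0, 0, 0, -0.03, 0, 0, 0], [0, 0, 0, -0.035, 0, 0, 0], [0, 0, 0, -0.04, 0, 0, 0]])

```text
t: 13.92
ee_pos: [529.5, 310.7, 202.0]
orientation: [-1.985, -2.329, -0.107]
ft_force: [-0.6, 4.5, 1.0]
width: 0.0
grasp_force: 2.4
```

Call:
servo_tool(rows=[[0, 0, 0, -0.005, 0, 0, 0], [0, 0, 0, -0.01, 0, 0, 0], [0, 0, 0, -0.015, 0, 0, 0], [0, 0, 0, -0.02, 0, 0, 0], [0, 0, 0, -0.025, 0, 0, 0], [0, 0, 0, -0.03, 0, 0, 0]])

```text
t: 14.68
ee_pos: [530.3, 305.1, 201.4]
orientation: [-1.985, -2.328, -0.108]
ft_force: [-1.7, 7.2, 1.0]
width: 0.3
grasp_force: 3.5
```

Call:
servo_tool(rows=[[0, 0, 0, -0.004, 0, 0, 0], [0, 0, 0, -0.008, 0, 0, 0], [0, 0, 0, -0.012, 0, 0, 0], [0, 0, 0, -0.016, 0, 0, 0]])

```text
t: 15.18
ee_pos: [530.8, 302.2, 201.1]
orientation: [-1.985, -2.328, -0.108]
ft_force: [-1.5, 7.4, 0.6]
width: 0.4
grasp_force: 4.0
```

Call:
servo_tool(rows=[[0, 0, 0, -0.004, 0, 0, 0], [0, 0, 0, -0.008, 0, 0, 0], [0, 0, 0, -0.012, 0, 0, 0]])

```text
t: 15.55
ee_pos: [531.1, 299.9, 200.9]
orientation: [-1.985, -2.328, -0.108]
ft_force: [-1.2, 7.6, 0.3]
width: 0.6
grasp_force: 3.7
```

Call:
servo_tool(rows=[[0, 0, 0, -0.004, 0, 0, 0], [0, 0, 0, -0.008, 0, 0, 0], [0, 0, 0, -0.012, 0, 0, 0]])

```text
t: 15.92
ee_pos: [531.7, 296.6, 200.5]
orientation: [-1.986, -2.328, -0.107]
ft_force: [-1.2, 3.0, 0.4]
width: 0.2
grasp_force: 1.7
```

Call:
servo_tool(rows=[[0, 0, 0, -0.003, 0, 0, 0], [0, 0, 0, -0.003, 0, 0, 0], [0, 0, 0, -0.003, 0, 0, 0]])

```text
t: 16.3
ee_pos: [531.7, 296.2, 200.4]
orientation: [-1.985, -2.329, -0.107]
ft_force: [-0.7, 1.8, 0.2]
width: 0.6
grasp_force: 1.4
```

```bash
python3 - <<'E'
from h import *
hang();o=ctrl.get_obs();print(o['t'],o['ft_force']); 
print('s',(np.array(o['ee_pos'])-L)@(push(1,0)[0]-push(0,0)[0]))
p,d=grab('top');cv2.imwrite('pics/c8.png',cv2.convertScaleAbs(cv2.resize(p[170:250,220:320],None,fx=6,fy=6,interpolation=cv2.INTER_CUBIC)[...,::-1],alpha=1.5))
E
```

```text
yellow 102 [538. 211. 206.] s [131.5 184.  215.1]
blue 27 [539. 223. 248.] s [132.6 168.8 173.3]
16.35 [-1.48970605  2.43259841  0.99514472]
s 100.1801544778432
```

View pics/c8.png

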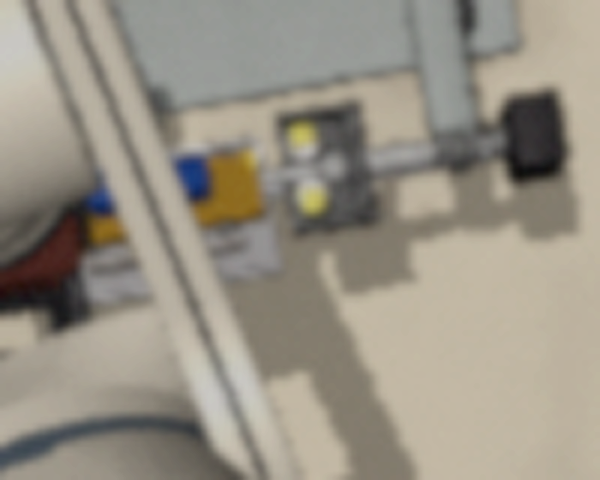

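The ball, at about (335,165), is now past the rollers (about x=305): snapped in. Ease off slowly.

Call:
servo_tool(rows=[[0, 0, 0, 0.004, 0, 0, 0], [0, 0, 0, 0.008, 0, 0, 0], [0, 0, 0, 0.012, 0, 0, 0], [0, 0, 0, 0.018, 0, 0, 0], [0, 0, 0, 0.025, 0, 0, 0], [0, 0, 0, 0.035, 0, 0, 0], [0, 0, 0, 0.05, 0, 0, 0], [0, 0, 0, 0.08, 0, 0, 0], [0, 0, 0, 0.13, 0, 0, 0], [0, 0, 0, 0.18, 0, 0, 0]])

```text
t: 17.65
ee_pos: [526.0, 332.4, 204.3]
orientation: [-1.985, -2.329, -0.107]
ft_force: [0.0, 0.5, -0.0]
width: 0.3
grasp_force: 0.0
```

Call:
servo_tool(rows=[[0, 0, 0, 0.05, 0, -0.1, 0], [0, 0, 0, 0.05, 0, -0.3, 0], [0, 0, 0, 0.3, 0, -0.5, 0], [0, 0, 0, 0.5, 0, -0.5, 0], [0, 0, 0, 0.5, 0, -0.5, 0], [0, 0, 0, 0.5, 0, -0.5, 0]])

```text
t: 18.4
ee_pos: [511.3, 419.1, 313.5]
orientation: [-1.984, -2.33, -0.104]
ft_force: [0.8, -1.2, -1.0]
width: 0.6
grasp_force: 0.0
```

```bash
python3 - <<'E'
from h import *
hang();o=ctrl.get_obs();print(o['t'],o['ft_force'],o['qvel'].round(3) if hasattr(o['qvel'],'round') else o['qvel'])
p,d=grab('top');cv2.imwrite('pics/c9.png',cv2.convertScaleAbs(cv2.resize(p[170:290,200:360],None,fx=5,fy=5,interpolation=cv2.INTER_CUBIC)[...,::-1],alpha=1.5))
E
```

```text
yellow 277 [532. 246. 210.] s [107.3 147.7 208.7]
blue 125 [538. 243. 249.] s [128.8 148.2 168.3]
18.45 [ 0.84603891 -0.46292478 -0.31491642] [-0.014 -0.003  0.     0.001  0.     0.   ]
```

View pics/c9.png

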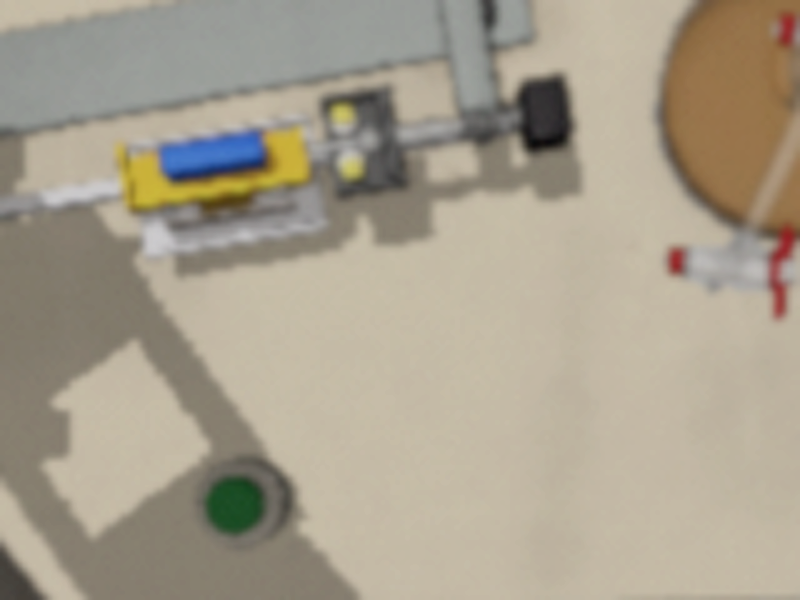

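The ball sits past the rollers (grip s = 148 mm, so the ball is at about +8 mm) and the catch is back at its starting pixel position. The bottle stands and the arm is clear.

```bash
python3 -c "
from workcell import ctrl
print(ctrl.close_job())"
```

```text
the job is handed in; nothing more can be done
None
```

The hanger rolled down by itself and was pushed gently (about 8 N peak) until the ball snapped in. The last picture shows it held, the catch back at rest and the bottle standing; the beaker and jar were not re-checked, though the arm stayed well clear of them. The job was handed in at about 18.5 s, with no verdict returned.

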